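# Raise the tester's counterweighted arm and slide the tested pack out

## Robot

A 6-joint arm with a two-finger parallel gripper is mounted at the origin on a cart in front of the work surface, level with it; the furniture and walls round the work are solid. World frame = base frame: x ahead of the robot, y to its left, z up, the work surface at z = 0. Lengths are in m, angles in rad, forces in N, time in s.
With the tool pointing down it reaches from about 0.35 to 0.875 m from the base axis. Payload 4.2 kg.
Tool frame: the origin (TCP) lies between the finger pads; the fingertips stand 25 mm ahead of it and the grasp point (between the pads) lies 6 mm ahead of it (arm.finger_overhang is the distance from the TCP to the fingertips, in m); z points along the fingers, y is the line along which they close (so a half turn about z gives the same grasp; the last joint's range is limited). The gripper opens to 87 mm and grips with 3 to 60 N. Pads are 19 mm wide; open, the fingers measure 117 mm over their backs; the gripper's body (75 mm by 190 mm) begins 51 mm behind the grasp point.
Start: joints at [-0.982, 0.385, 0.008, 0, -1.194, -0.259], TCP at [0.202, -0.591, 0.248] pointing down, gripper open.
Joint ranges: [-3.14, 3.14], [-1.21, 2.06], [-1.07, 1.41], [-3.16, 2.05], [-2.99, -0.16], [-3.1, 3.1]. Speed limits (rad/s): [2.79, 2.79, 3.14, 3.14, 3.14, 3.14].

## Interface

Orientations are given as a rotation vector (axis times angle).
In Python, from workcell import arm gives the robot as it stands. Calls block until the motion is done:
- arm.movep(position, orientation): joint-space move of the TCP to a pose.
- arm.servo_line(position, speed=0.15, ori=None): straight line of the TCP; ori=None keeps the orientation; speed is the mean speed in m/s.
- arm.set_joints(angles): joint-space move.
- arm.release() and arm.close(grip_force=None): open the fingers fully, or close them until they stop; grip_force is the grip in N (None keeps the last).
- arm.pause(seconds).
- arm.ik(position, orientation): joint angles nearest the present ones, or None.
- arm.get_state(): the state.
- arm.capture(name): name is "scene" or "side" or "wrist"; returns the picture (480x640x3 uint8, red, green, blue); there is no depth.
- arm.calibration(name): a dict with "fx", "fy", "cx", "cy" (pixels), "R" (3x3) and "t" (3): a world point X has camera coordinates R X + t. Camera axes: x right, y down, z forward; pixel columns grow to the right and rows downward; lengths in m; the calibration is good to about 2 mm. A picture is of the moment at which its call begins: read the wrist's pose just before it. calibration takes no time and is no camera call; for the wrist camera it gives the pose at the moment of the call.
A pose or a line that the arm cannot do raises arm.PlanningError and nothing moves.
- arm.hand_in(): hands the job in; it is judged then, once.
The state is a dict: "time": time; "joint_pos": joint angles; "dq": joint speeds; "joint_efforts": joint torques, N m; "tool_pos": TCP position; "eef_rot": TCP orientation; "contact_force": force on the tool from outside, world axes, zero at the start; "torque": the same for the moment, N m; "gripper_width": opening from 0.0 (shut) to 1.0 (fully open); "gripper_force": force on a finger pad.
Only numpy, scipy, OpenCV 4.12 (cv2) and the standard library are available. Lean on these libraries where they do the work, as an engineer would, in place of code of your own. Each camera call takes 0.05 s, during which the arm holds its last target. There are 200 camera calls.

## Task

The battery pack in the bench tester has been tested: with the fingertips, gently push the tester's counterweighted contact arm up by its front bar until it is past its balance point and stays leaning back on its rest by itself, neither flinging it nor letting it drop back onto the pack. Only then, with the hand off the arm, push the sliding nest by its upright post to the left, out from under the arm and fully against its end stop, the pack still lying in it. Pick nothing up, and leave the other things on the bench where they are.

Things in the scene. Friction and masses are not known exactly. Their poses are not given: they have to be found in the camera images.
- tester: Battery-pack tester fixed on the bench: grey base plate with slide rails, two bearing cheeks, rubber rest buffer, black terminal box. Origin on the bench under the centre of the pack as tested; x points from front bar to counterweight, y to its left along the rails. Plate x -66..176, y -92..168, 12 mm high; cheeks x 65..105, y +-81, 125 mm high. Over 35 N on any part of it is forcing it.
- pivot (a point): Point on the arm's level hinge axis, midway between the cheeks: 85 mm along the tester's x, 105 mm above the bench. The axis is parallel to the tester's y. The point's axes are the tester's.
- contact_arm (a joint): Arm angle (rad): 0 down, head on the pack; grows as the front bar goes up and back. Balance near 0.83: below it the arm falls down, above it on to its rest at 1.31. No spring; 2 N up at the bar starts it. Rising over 5 rad/s is flinging, falling over 2 dropping. Frame of two side bars, contact head on a cross beam, round counterweight behind; the head's ears lock the nest while down.
- front_bar (a point): Middle of the arm's front bar: level, black rubber sleeve 18 mm thick, 96 mm long, parallel to tester y, 186 mm from the hinge axis; arm down it is 170 mm in front of the pivot, 180 mm above the bench. Free below and in front; behind it the frame is open (118 mm wide, some 75 mm deep), so fingers slanting forward and down (25 to 45 degrees) fit 20-30 mm past it, below.
- nest (a joint): Travel of the sliding nest along its rails (m): 0 is under the head (test position), it grows toward the tester's +y (left), 0.100 is fully out against the end stop. About 1.5 N of friction; it stays where it is left.
- post (a point): On the axis of the nest's upright steel post, 59 mm above the bench, 18 mm below the post's top. Post 16 mm thick, its top 15 mm a 22 mm knob; it stands at the front end of the aluminium nest plate (72 mm wide, top 25 mm above the bench), 78 mm in front of the pack's centre, 22 mm right (-y) of it.. The point's axes are the tester's.
- tested_pack: Flat blue battery pack, 73 x 52 x 9 mm, three leads and a plug toward the front, loose between low black ledges on the nest, 25 mm above the bench. Origin on its underside, 20 mm in front of the middle of the cells; x along its length, away from the leads.
- next_pack: Another blue battery pack with leads, lying loose on the bench to the right of the tester. Not part of the job.
- multimeter: Yellow and grey handheld multimeter, 142 x 80 x 42 mm, lying loose to the left of the tester. Not part of the job.
- tweezers: Steel tweezers, 126 mm long, lying loose on the bench in front of the tester's left end. Not part of the job.
Things that resemble listed ones, but are neither listed nor needed, are in the scene too. What is shaped like the tested_pack but brown or yellow is not meant.

How it is judged:
By the outcome, as a careful person would: the job done as asked, in the order asked, and still so for the second after the job is handed in, with the robot touching nothing.
It also fails if it takes over 54 s, if anything falls off the work surface, if the arm or the gripper's body presses on something with over 40 N, if the wrist force passes 120 N, or if a joint passes its speed limit or range.

## Working session

There is one attempt and no reset: what is moved stays moved. The work goes in short steps, each a Python script; the robot and the scene stay as the last script left them, time stands still between calls to the robot, and variables do not carry over. Pictures are saved under pics/ and viewed, at most 10 in all, crops included, and the job is handed in when it is done.

```bash
mkdir -p pics; ls
python3 - <<'E'
from workcell import arm
import cv2
for n in("scene","side"):
    im=arm.capture(n); cv2.imwrite(f"pics/{n}0.png",im[:,:,::-1])
    c=arm.calibration(n); print(n,c)
print(arm.get_state(),arm.finger_overhang)
E
```

```text
pics
scene {'fx': 452.75417736293457, 'fy': 452.75417736293457, 'cx': 319.2723844650226, 'cy': 244.52672648017673, 'R': array([[-0.89939604, -0.43702271, -0.00989522],
       [-0.29026977,  0.61399678, -0.73399687],
       [ 0.32684893, -0.6572816 , -0.67908076]]), 't': array([0.55856373, 0.23572335, 0.95222724])}
side {'fx': 447.6204519569512, 'fy': 447.6204519569512, 'cx': 323.455359643972, 'cy': 240.26296559590796, 'R': array([[-0.99808679, -0.06039713, -0.01322687],
       [-0.02205622,  0.54766022, -0.83641007],
       [ 0.0577606 , -0.83451811, -0.54794456]]), 't': array([0.56019818, 0.09368677, 0.9560855 ])}
{'time': 0.1, 'joint_pos': array([-9.82381342e-01,  3.85492351e-01,  6.73128871e-03, -4.21473800e-04,
       -1.19400661e+00, -2.58611996e-01]), 'dq': array([-1.34538619e-03, -4.15373759e-04,  2.79537780e-03,  5.28021794e-04,
       -3.82158156e-04,  5.84684412e-05]), 'joint_efforts': array([-5.30172183e-04, -3.91690636e+01,  1.87934679e+01,  4.23194602e+00,
        1.34398229e-02, -7.73663032e-05]), 'tool_pos': array([ 0.20226609, -0.59083494,  0.24655108]), 'eef_rot': array([ 5.15393187e-01, -3.09856719e+00, -3.07544935e-03]), 'contact_force': array([-0.40352969, -0.3170841 ,  0.1839389 ]), 'torque': array([-0.01947466, -0.01297384, -0.02435331]), 'gripper_force': 0.0, 'gripper_width': 1.000215248055457} 0.025
```

View pics/scene0.png

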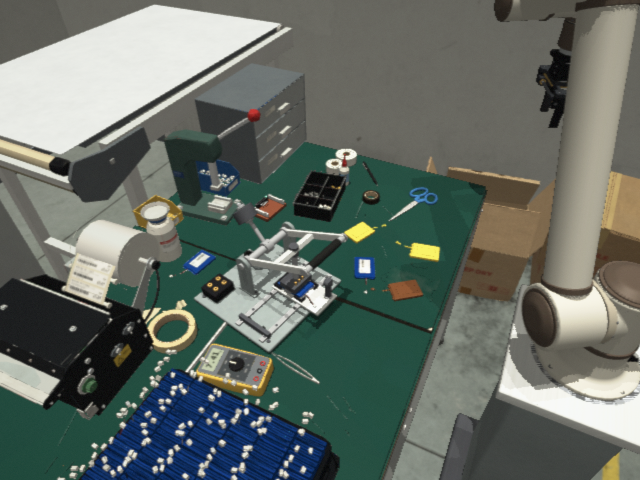

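View pics/side0.png

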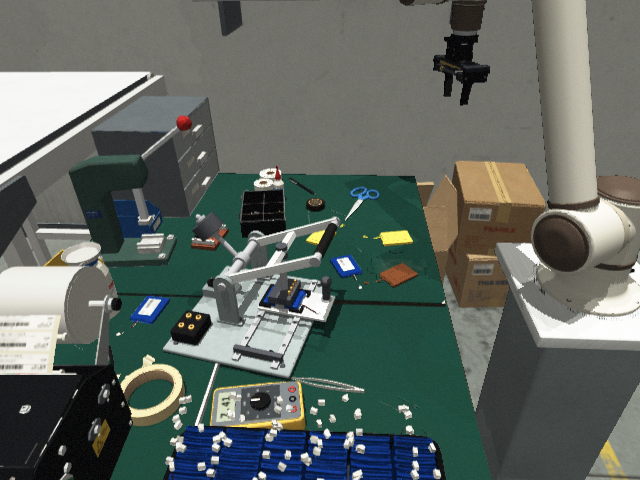

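The tester is the grey plate with the white-barred arm, around (270,285) in scene and (260,310) in side. The green press at the back left (200,180) is a lookalike. I'll enlarge both views to measure.

Run:
```python
import cv2
a=cv2.imread("pics/scene0.png")[195:348,180:384]; b=cv2.imread("pics/side0.png")[208:373,155:375]
cv2.imwrite("pics/c1.png",cv2.resize(a,(800,600),interpolation=cv2.INTER_CUBIC))
cv2.imwrite("pics/c2.png",cv2.resize(b,(800,600),interpolation=cv2.INTER_CUBIC))
```

```text
(no output)
```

View pics/c1.png

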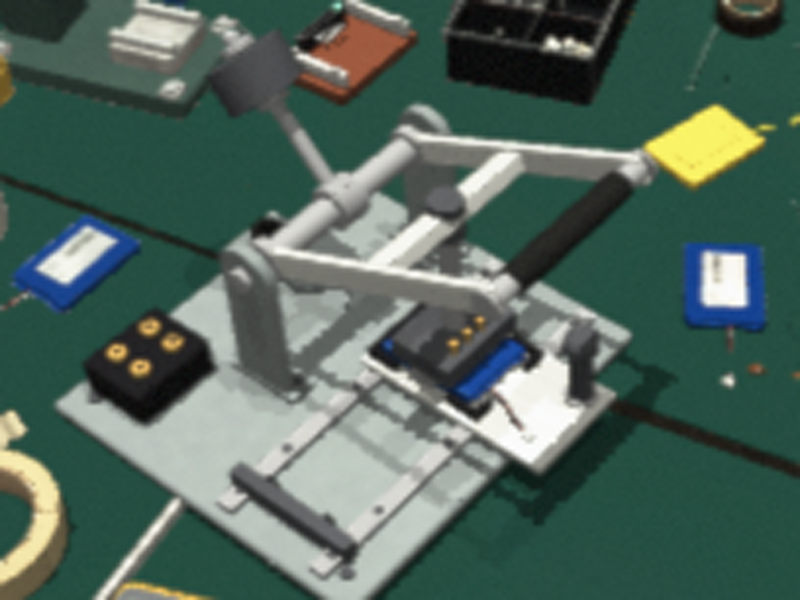

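View pics/c2.png

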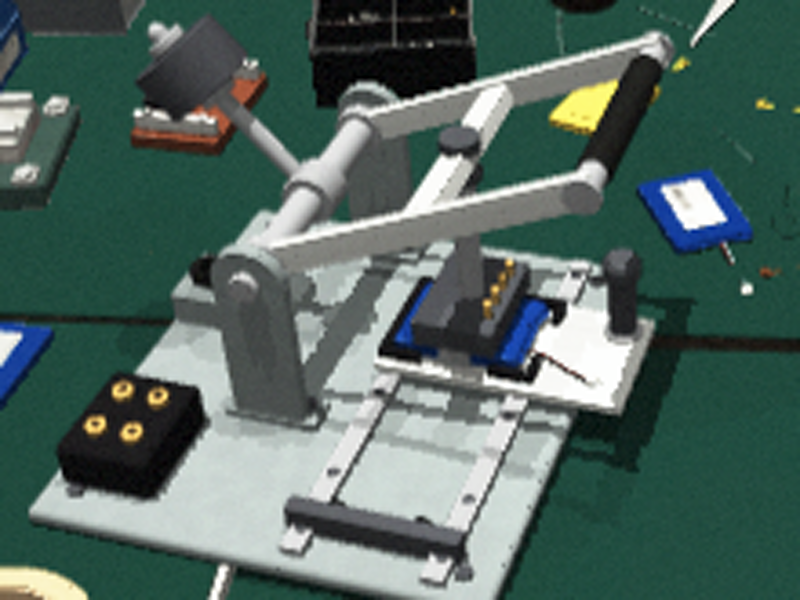

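The crops show the tester with its arm down. In c1 the sleeve runs (510,280)–(625,185) and the post knob is at (580,330). In c2 the sleeve runs (597,165)–(648,68) and the knob is at (623,257). The only tested pack is the blue one under the head. The blue packs at c1 (725,285) and (75,260) lie loose on the bench, so they aren't part of the job. Next I'll fit the tester pose.

```bash
cat > fit.py <<'E'
import numpy as np, cv2
from scipy.optimize import least_squares
from workcell import arm
obs=[("scene",(57,405),(.176,.168,.012)),("scene",(632,332),(-.066,-.092,.012)),
("scene",(510,280),(-.085,.048,.180)),("scene",(625,185),(-.085,-.048,.180)),("scene",(580,328),(-.078,-.022,.077)),
("side",(30,515),(.176,.168,.012)),("side",(597,165),(-.085,.048,.180)),("side",(648,68),(-.085,-.048,.180)),("side",(623,258),(-.078,-.022,.077))]
def pix(n,p): 
    return (180+p[0]/3.9216,195+p[1]/3.9216) if n=="scene" else (155+p[0]/3.636,208+p[1]/3.636)
cal={n:arm.calibration(n) for n in("scene","side")}
def world(q,P):
    c,s=np.cos(q[2]),np.sin(q[2]); P=np.asarray(P,float)
    return np.array([q[0]+c*P[0]-s*P[1],q[1]+s*P[0]+c*P[1],P[2]])
def proj(n,X):
    c=cal[n]; v=c["R"]@X+c["t"]; return np.array([c["fx"]*v[0]/v[2]+c["cx"],c["fy"]*v[1]/v[2]+c["cy"]])
def res(q): return np.concatenate([proj(n,world(q,P))-pix(n,p) for n,p,P in obs])
best=min((least_squares(res,[.6,0,y]) for y in(-2,-1,0,1,2,3)),key=lambda r:r.cost)
q=best.x
if __name__=="__main__":
    print("pose",q); print(best.fun.reshape(-1,2).round(1))
    for nm,P in dict(bar=(-.085,0,.18),post=(-.078,-.022,.059),pivot=(.085,0,.105)).items(): print(nm,world(q,P))
E
python3 fit.py
```

```text
pose [ 0.6296655   0.10494642 -0.200607  ]
[[-1.2  0.9]
 [ 0.5 -0.1]
 [ 0.7  1.2]
 [-0.6 -0.6]
 [ 0.7  1.9]
 [-0.6 -1.3]
 [-0.1  0.9]
 [-0.3 -1.5]
 [-0.1 -1.7]]
bar [0.54637011 0.12188388 0.18      ]
post [0.54884591 0.09893022 0.059     ]
pivot [0.71296089 0.08800897 0.105     ]
```

```bash
cat > geo.py <<'E'
from fit import *
from scipy.spatial.transform import Rotation as Ro
yaw=q[2]
def ori(s,sgn=-1):   # tool z slants s below tester +x, tool y along sgn*tester y
    z=np.array([np.cos(s),0,-np.sin(s)]); y=np.array([0,sgn,0.]); x=np.cross(y,z)
    return (Ro.from_euler('z',yaw)*Ro.from_matrix(np.c_[x,y,z])).as_rotvec()
def bar_pose(th,gap=0.,back=0.,past=.02,s0=np.radians(30),k=.8,sgn=-1,r=.0185):
    a=np.pi-np.arctan2(75,170)-th; s=s0+k*th
    B=np.array([.085+.186*np.cos(a),0,.105+.186*np.sin(a)])
    n=np.array([np.sin(s),0,np.cos(s)]); z=np.array([np.cos(s),0,-np.sin(s)])
    return world(q,B-n*(r+gap)+z*(past-.025-back)),ori(s,sgn)
E
python3 - <<'E'
from geo import *
j0=arm.get_state()["joint_pos"]
for sgn in(-1,1):
    for a in[(0,.03,.1),(0,.015,.0),(0,0,0),(.4,0,0),(.8,0,0),(1.0,0,0),(1.2,0,0)]:
        p,o=bar_pose(*a,sgn=sgn); j=arm.ik(p,o); print(sgn,a,p.round(3),None if j is None else np.round(j,2))
    for ang in(0,np.pi/2,np.pi,-np.pi/2):
        R=(Ro.from_euler('z',yaw+ang)*Ro.from_matrix(np.diag([1,-1,-1.]))).as_rotvec()
        print([None if (j:=arm.ik(world(q,(-.078,y,.065)),R)) is None else np.round(j,2) for y in(-.06,.08)]) if sgn==1 else 0
E
```

```text
-1 (0, 0.03, 0.1) [0.433 0.145 0.191] None
-1 (0, 0.015, 0.0) [0.526 0.126 0.154] None
-1 (0, 0, 0) [0.533 0.125 0.167] None
-1 (0.4, 0, 0) [0.571 0.117 0.232] [ 0.23  0.11 -0.9   1.97 -0.31 -0.75]
-1 (0.8, 0, 0) [0.631 0.105 0.277] [ 0.52  0.23 -0.34  0.4  -0.73  0.59]
-1 (1.0, 0, 0) [0.666 0.098 0.289] [ 0.45  0.34 -0.05  0.18 -1.    0.84]
-1 (1.2, 0, 0) [0.703 0.09  0.294] [ 0.37  0.47  0.23  0.05 -1.26  0.98]
1 (0, 0.03, 0.1) [0.433 0.145 0.191] None
1 (0, 0.015, 0.0) [0.526 0.126 0.154] None
1 (0, 0, 0) [0.533 0.125 0.167] None
1 (0.4, 0, 0) [0.571 0.117 0.232] [ 0.23  0.11 -0.9   1.97 -0.31  2.4 ]
1 (0.8, 0, 0) [0.631 0.105 0.277] [ 0.52  0.23 -0.34  0.4  -0.73 -2.55]
1 (1.0, 0, 0) [0.666 0.098 0.289] [ 0.45  0.34 -0.05  0.18 -1.   -2.3 ]
1 (1.2, 0, 0) [0.703 0.09  0.294] [ 0.37  0.47  0.23  0.05 -1.26 -2.16]
[array([ 0.41,  0.45, -0.41,  0.  , -0.7 ,  0.96]), array([ 0.6 ,  0.53, -0.26,  0.  , -0.78,  0.77])]
[array([ 0.41,  0.45, -0.41,  0.  , -0.7 ,  2.53]), array([ 0.6 ,  0.53, -0.26,  0.  , -0.78,  2.34])]
[array([ 0.41,  0.45, -0.41, -0.  , -0.7 , -2.18]), array([ 0.6 ,  0.53, -0.26, -0.  , -0.78, -2.38])]
[array([ 0.41,  0.45, -0.41,  0.  , -0.7 , -0.61]), array([ 0.6 ,  0.53, -0.26,  0.  , -0.78, -0.81])]
```

```bash
cat >> geo.py <<'E'
def bar_pose2(th,s,w=0.,gap=0.,back=0.,past=.02,sgn=-1,r=.0185):
    "as bar_pose, the tool yawed by w about the vertical through the bar"
    a=np.pi-np.arctan2(75,170)-th
    B=np.array([.085+.186*np.cos(a),0,.105+.186*np.sin(a)])
    W=Ro.from_euler('z',w); n=W.apply([np.sin(s),0,np.cos(s)]); z=W.apply([np.cos(s),0,-np.sin(s)])
    R=Ro.from_euler('z',w+yaw)*Ro.from_euler('z',-yaw)*Ro.from_rotvec(ori(s,sgn))
    R=Ro.from_euler('z',w)*Ro.from_rotvec(ori(s,sgn))
    return world(q,B-n*(r+gap)+z*(past-.025-back)),R.as_rotvec()
E
python3 - <<'E'
from geo import *
D=np.radians
for w in(0,.2,.4):
  for s in(30,35,40,45,50):
    print(w,s,[None if (j:=arm.ik(*bar_pose2(th,D(s),w,g,b))) is None else np.round(j,2).tolist() for th,g,b in((0,0.015,.06),(0,.015,0),(0,0,0),(.2,0,0))])
E
```

```text
0 30 [None, None, None, None]
0 35 [None, None, None, None]
0 40 [None, None, None, None]
0 45 [None, None, None, None]
0 50 [[0.36, 0.02, -1.06, 1.91, -0.37, -0.81], None, None, None]
0.2 30 [[-0.15, 0.11, -1.02, -2.91, -0.62, -1.68], [-0.13, 0.28, -0.97, -2.97, -0.73, -1.63], [-0.13, 0.25, -0.94, -2.97, -0.66, -1.65], [-0.12, 0.17, -0.84, -2.92, -0.5, -1.71]]
0.2 35 [[-0.13, 0.04, -0.92, -2.84, -0.36, -1.78], [-0.12, 0.22, -0.91, -2.94, -0.52, -1.67], [-0.12, 0.2, -0.87, -2.93, -0.46, -1.7], [-0.11, 0.14, -0.75, -2.83, -0.29, -1.81]]
0.2 40 [None, [-0.11, 0.18, -0.83, -2.87, -0.31, -1.76], [-0.1, 0.16, -0.77, -2.83, -0.25, -1.81], None]
0.2 45 [None, None, None, None]
0.2 50 [None, None, None, None]
0.4 30 [[-0.2, 0.07, -0.8, -2.28, -0.45, -2.18], [-0.2, 0.25, -0.79, -2.48, -0.59, -1.94], [-0.18, 0.21, -0.75, -2.44, -0.51, -2.01], [-0.1, 0.14, -0.61, -2.23, -0.33, -2.3]]
0.4 35 [None, [-0.11, 0.19, -0.68, -2.29, -0.34, -2.21], [-0.06, 0.16, -0.61, -2.17, -0.26, -2.37], None]
0.4 40 [None, None, None, None]
0.4 45 [None, None, None, None]
0.4 50 [None, None, None, None]
```

Run:
```python
from geo import *
D=np.radians
f=lambda j: None if j is None else np.round(j,2).tolist()
for w in(0,.2,.4):
  for s in(53,57,62):
    print(w,s,*[f(arm.ik(*bar_pose2(th,D(s)+.5*th,w,g,b))) for th,g,b in((0,0.015,.06),(0,.015,0),(0,0,0),(.2,0,0))])
for w in (.2,.3):
 for s in(27,32):
  print("low",w,s,*[f(arm.ik(*bar_pose2(th,D(s),w))) for th in(0,.3,.6,.8,.9,1,1.1,1.2)])
```

```text
0 53 [0.47, 0.02, -1.04, 1.62, -0.38, -0.62] None None [0.49, 0.13, -0.87, 1.2, -0.36, -0.22]
0 57 [0.6, 0.02, -0.98, 1.24, -0.43, -0.35] [0.29, 0.14, -0.99, 1.88, -0.27, -0.74] [0.31, 0.14, -0.97, 1.78, -0.28, -0.65] [0.58, 0.14, -0.77, 0.85, -0.44, 0.05]
0 62 [0.69, 0.04, -0.86, 0.85, -0.51, -0.05] [0.49, 0.14, -0.94, 1.28, -0.32, -0.32] [0.5, 0.15, -0.9, 1.19, -0.33, -0.24] [0.61, 0.16, -0.65, 0.55, -0.56, 0.32]
0.2 53 None None None [0.38, 0.11, -0.91, 1.34, -0.2, -0.09]
0.2 57 [0.4, -0.01, -1.03, 1.48, -0.21, -0.24] None None [0.54, 0.12, -0.78, 0.78, -0.34, 0.33]
0.2 62 [0.63, 0.0, -0.89, 0.82, -0.39, 0.22] None [0.38, 0.13, -0.94, 1.36, -0.18, -0.12] [0.59, 0.15, -0.64, 0.45, -0.5, 0.62]
0.4 53 None None None None
0.4 57 None None None [0.54, 0.12, -0.73, 0.52, -0.31, 0.77]
0.4 62 [0.6, -0.01, -0.85, 0.61, -0.32, 0.64] None None [0.56, 0.14, -0.59, 0.29, -0.49, 0.98]
low 0.2 27 [-0.13, 0.28, -0.97, -2.98, -0.79, -1.63] [-0.13, 0.18, -0.83, -2.92, -0.55, -1.7] [-0.13, 0.15, -0.67, -2.82, -0.36, -1.82] [-0.12, 0.17, -0.54, -2.72, -0.26, -1.93] [-0.11, 0.18, -0.48, -2.66, -0.21, -2.0] None None None
low 0.2 32 [-0.12, 0.22, -0.91, -2.95, -0.58, -1.66] [-0.12, 0.14, -0.75, -2.84, -0.34, -1.79] None None None None None None
low 0.3 27 [-0.19, 0.27, -0.89, -2.74, -0.71, -1.74] [-0.16, 0.16, -0.72, -2.6, -0.45, -1.94] [-0.08, 0.14, -0.5, -2.34, -0.23, -2.28] None None None None None
low 0.3 32 [-0.16, 0.21, -0.81, -2.67, -0.49, -1.86] [-0.06, 0.12, -0.57, -2.33, -0.18, -2.29] None None None None None None
```

```bash
cat >> geo.py <<'E'
S=lambda th: np.radians(62)+.4*th
def rep(tag):
    s=arm.get_state(); print(tag,round(s["time"],2),s["tool_pos"].round(3),"F",s["contact_force"].round(1),"j",s["joint_pos"].round(2),"g",round(s["gripper_width"],2)); return s
E
python3 - <<'E'
from geo import *
import cv2
arm.close(5); rep("closed")
arm.movep([.42,-.12,.32],[0,np.pi,0] if 0 else ori(np.pi/2)); rep("via")
p,o=bar_pose2(0,S(0),gap=.03,back=.08); arm.movep(p,o); rep("pre")
p,o=bar_pose2(0,S(0),gap=.012); arm.servo_line(p,.08); rep("near")
cv2.imwrite("pics/near.png",np.hstack([cv2.resize(arm.capture(n)[a:a+170,b:b+200,::-1],(400,340),interpolation=cv2.INTER_CUBIC) for n,a,b in(("scene",170,200),("side",170,200))]))
E
```

```text
closed 1.62 [ 0.202 -0.591  0.248] F [ 0.4  0.9 -0. ] j [-0.98  0.38  0.01 -0.   -1.19 -0.26] g 0.01
via 3.52 [ 0.42 -0.12  0.32] F [ 0.1  0.2 -0.1] j [ 0.1   0.01 -0.29  0.   -1.27  1.27] g 0.01
pre 4.72 [0.466 0.138 0.233] F [0.1 0.5 0.5] j [ 0.76 -0.01 -0.87  0.8  -0.56 -0.05] g 0.0
near 5.9 [0.518 0.128 0.17 ] F [ 0.1  0.3 -0.1] j [ 0.5   0.15 -0.94  1.26 -0.32 -0.31] g 0.0
```

View pics/near.png

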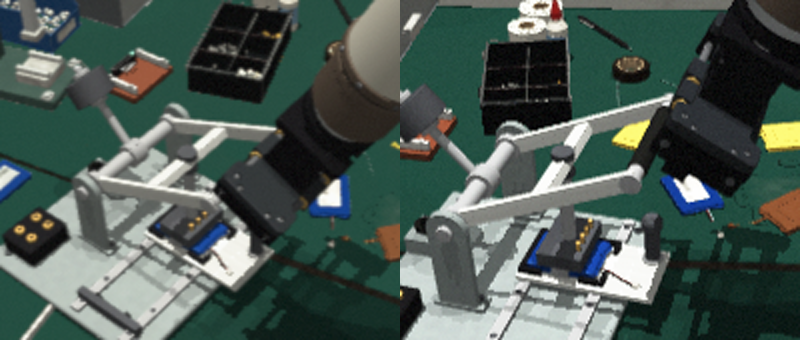

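The picture shows the hand in front of the bar's middle (scene (270,190), side (700,130)), with the fingers below it, no contact and the arm still down. Next is a gentle first lift.

Run:
```python
from geo import *
import cv2
p,o=bar_pose2(0,S(0),gap=.0); arm.servo_line(p,.03); rep("touch")
for th in(.1,.2,.35):
    p,o=bar_pose2(th,S(th)); arm.servo_line(p,.05,ori=o); rep(th)
cv2.imwrite("pics/lift.png",np.hstack([cv2.resize(arm.capture(n)[a:a+170,b:b+200,::-1],(400,340),interpolation=cv2.INTER_CUBIC) for n,a,b in(("scene",170,200),("side",170,200))]))
```

```text
touch 6.55 [0.528 0.126 0.176] F [-0.6  0.4  0. ] j [ 0.5   0.15 -0.9   1.19 -0.33 -0.24] g 0.01
0.1 7.08 [0.536 0.124 0.193] F [-1.5  2.  -0.8] j [ 0.59  0.15 -0.79  0.83 -0.43  0.05] g 0.01
0.2 7.62 [0.545 0.122 0.209] F [-1.2  1.3 -1.8] j [ 0.61  0.16 -0.68  0.61 -0.53  0.26] g 0.0
0.35 8.34 [0.562 0.118 0.232] F [-1.1  1.2  0.2] j [ 0.59  0.18 -0.51  0.4  -0.67  0.49] g 0.0
```

View pics/lift.png

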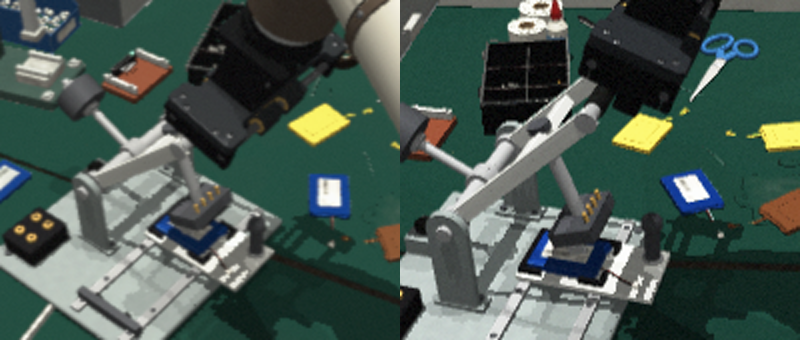

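The head has lifted off the pack (scene crop (200,205)), the pack is still in the nest, and the bar rests on the fingers. Continuing past the balance point.

Run:
```python
from geo import *
import cv2
for th in(.5,.65,.8,.9,1.0,1.1,1.18):
    p,o=bar_pose2(th,S(th)); arm.servo_line(p,.05,ori=o); rep(th)
arm.pause(.5)
cv2.imwrite("pics/up.png",np.hstack([cv2.resize(arm.capture(n)[a:a+255,b:b+300,::-1],(400,340),interpolation=cv2.INTER_CUBIC) for n,a,b in(("scene",100,150),("side",100,130))]))
```

```text
0.5 9.17 [0.583 0.114 0.252] F [-0.3  0.4 -0.8] j [ 0.55  0.21 -0.36  0.27 -0.81  0.65] g 0.01
0.65 9.88 [0.606 0.11  0.268] F [ 0.  -0.1 -0.7] j [ 0.51  0.26 -0.21  0.18 -0.94  0.77] g 0.0
0.8 10.6 [0.63  0.105 0.281] F [ 0.6 -0.3  0.1] j [ 0.46  0.32 -0.07  0.12 -1.06  0.86] g 0.01
0.9 11.12 [0.648 0.101 0.287] F [-0.2 -0.1 -0.3] j [ 0.43  0.36  0.03  0.08 -1.14  0.91] g 0.01
1.0 11.65 [0.666 0.097 0.292] F [-0.3  0.5 -0.2] j [ 0.41  0.4   0.12  0.05 -1.22  0.95] g 0.01
1.1 12.18 [0.684 0.094 0.295] F [-0.4  1.4  0.4] j [ 0.38  0.45  0.22  0.03 -1.3   0.98] g 0.01
1.18 12.62 [0.699 0.091 0.295] F [ 0.4 -0.2 -0.3] j [ 0.36  0.49  0.3   0.01 -1.36  1.01] g 0.0
```

View pics/up.png

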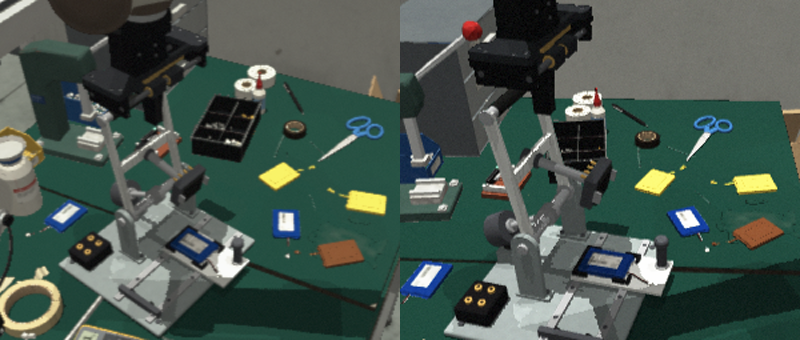

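The arm now leans back on its own (bar at scene crop (95,95)). The pack lies in the nest and the post is clear at scene crop (237,245). I'll back off, then go in to the right of the post.

Run:
```python
from geo import *
import cv2
p,o=bar_pose2(1.18,S(1.18),gap=.11); arm.servo_line(p,.1); rep("off")
o=ori(np.pi/2)
arm.movep(world(q,(-.078,-.085,.22)),o); rep("above")
arm.servo_line(world(q,(-.078,-.078,.063)),.12); rep("down")
im=[cv2.resize(arm.capture(n)[a:a+255,b:b+300,::-1],(400,340),interpolation=cv2.INTER_CUBIC) for n,a,b in(("scene",100,150),("side",130,130))]
cv2.imwrite("pics/post.png",np.hstack(im))
```

```text
off 14.47 [0.592 0.113 0.294] F [ 0.5 -0.2  0.7] j [ 0.46  0.31  0.01  0.01 -1.26  0.91] g 0.01
above 15.03 [0.537 0.037 0.22 ] F [0.3 0.  0.5] j [ 0.37  0.26 -0.25  0.   -1.06  1.  ] g 0.01
down 16.48 [0.538 0.044 0.064] F [-0.9  1.2 -0.1] j [ 0.38  0.45 -0.43  0.   -0.69  0.99] g 0.01
```

View pics/post.png

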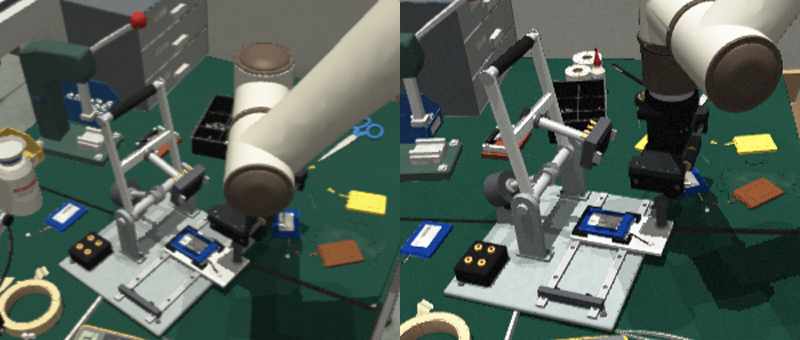

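The arm stays on its rest with the hand off it (bar at side crop (515,55)), and the hand stands to the right of the post (side crop (660,205)). Now pushing left.

Run:
```python
from geo import *
import cv2
Y=world([0,0,yaw],(0,1,0)); P=lambda y: world(q,(-.078,y,.063))
F=lambda: float(np.mean([arm.get_state()["contact_force"]@Y for _ in range(1)]))
f0=F()
for y in(-.05,-.02,.02,.042): arm.servo_line(P(y),.05); print(y,round(F()-f0,1))
y=.042
while y<.066:
    y+=.002; arm.servo_line(P(y),.02); arm.pause(.1); f=F()-f0; print(round(y,3),round(f,1),end="; ")
    if f<-7: break
rep("end")
im=[cv2.resize(arm.capture(n)[a:a+255,b:b+300,::-1],(400,340),interpolation=cv2.INTER_CUBIC) for n,a,b in(("scene",130,150),("side",130,130))]
cv2.imwrite("pics/out.png",np.hstack(im))
```

```text
-0.05 0.3
-0.02 0.8
0.02 0.1
0.042 0.6
0.044 -0.1; 0.046 -0.3; 0.048 -0.5; 0.05 -0.9; 0.052 0.5; 0.054 -0.3; 0.056 0.1; 0.058 -3.4; 0.06 -8.7; end 22.73 [0.565 0.177 0.063] F [ 1.6 -9.7  2.4] j [ 0.58  0.52 -0.29  0.   -0.76  0.79] g 0.01
```

View pics/out.png

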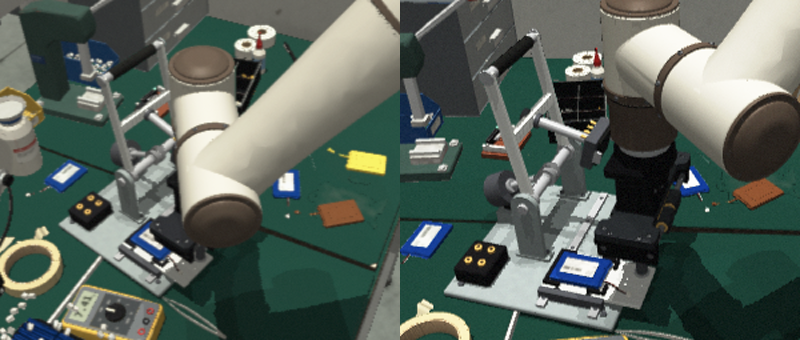

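The nest is against its stop: force rose from 0 to about 9 N over the last 4 mm. The pack is still in the nest (side crop (580,270)). Backing off for a final check.

Run:
```python
from geo import *
import cv2
o=ori(np.pi/2)
arm.servo_line(world(q,(-.078,.02,.063)),.05)
arm.servo_line(world(q,(-.085,-.02,.2)),.12)
arm.movep([.40,-.25,.3],o); arm.pause(.5); rep("clear")
im=[cv2.resize(arm.capture(n)[a:a+255,b:b+300,::-1],(400,340),interpolation=cv2.INTER_CUBIC) for n,a,b in(("scene",150,150),("side",150,130))]
cv2.imwrite("pics/fin.png",np.hstack(im))
for y in(0,.1): print(y,[(proj(n,world(q,(-.078,-.022+y,.077)))-o_)*4/3 for n,o_ in(("scene",(150,150)),("side",(130,150)))])
```

```text
clear 27.08 [ 0.4  -0.25  0.3 ] F [ 0.1  0.1 -0.3] j [-0.21  0.08 -0.26  0.   -1.23  1.58] g 0.01
0 [array([238.15749698, 174.02638075]), array([261.68086702, 169.69769758])]
0.1 [array([200.5686494 , 211.25831379]), array([242.38063493, 215.38579331])]
```

View pics/fin.png

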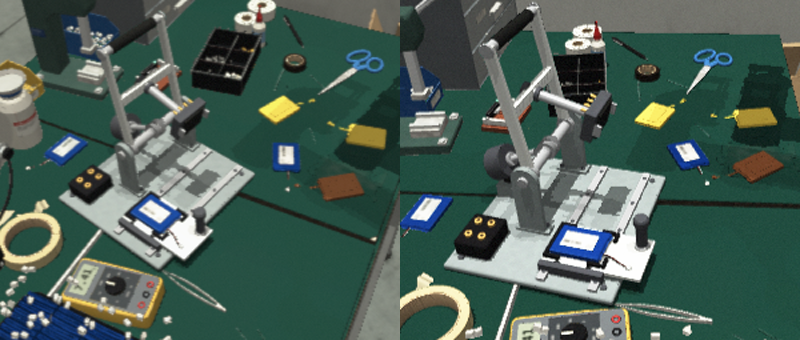

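The nest is fully out: the post top is at scene crop (199,210), where I predicted (200.6,211.3). The pack lies in it, the arm is on its rest, and the other things are undisturbed.

```bash
python3 -c "
from workcell import arm
print(arm.hand_in())"
```

```text
the job is handed in; nothing more can be done
None
```

The job is done and handed in at about 27 s: the contact arm stays leaning back on its rest by itself, and the nest was then pushed left against its end stop with the pack still in it and nothing else visibly moved.

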